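Tip the empties into the crate

ROBOT

A 6-joint arm with a two-finger parallel gripper is mounted at the origin on the work surface. World frame = base frame: x ahead of the robot, y to its left, z up, the work surface at z = 0. Lengths are in m, angles in rad, forces in N, time in s.
With the tool pointing down it reaches from about 0.425 to 0.95 m from the base axis. Payload 14.7 kg.
Tool frame: the origin (TCP) lies on the front face of the gripper's body, between the roots of the fingers; the fingertips stand 73 mm ahead of it and the grasp point (between the pads) lies 54 mm ahead of it; z points along the fingers, y is the line along which they close (so a half turn about z gives the same grasp; the last joint's range is limited). The gripper opens to 85 mm and grips with 20 to 120 N. Pads are 22 mm wide; open, the fingers measure 114 mm over their backs; the gripper's body (76 mm by 85 mm) begins 54 mm behind the grasp point. The pads swing forward as they close: fully open they stand 13 mm farther back than shut.
Start: joints at [-1.224, 0.48, 1.596, -0, 1.065, -0.047], TCP at [0.249, -0.6, 0.304] pointing down, gripper open.
Joint ranges: [-2.75, 2.75], [-0.82, 2.05], [0.23, 2.67], [-1.56, 4.7], [0.09, 2.69], [-2.92, 2.92]. Speed limits (rad/s): [1.89, 1.89, 2.39, 3.01, 3.01, 3.01].

INTERFACE

Orientations are given as a unit quaternion [w, x, y, z].
In Python, from workcell import * gives the robot as it stands.
- The arm moves only by the tool carry_out, never from a script. Its argument "plan" is a list of rows, each an object of numbers: "x", "y", "z": the shift along the world's x, y, z in cm; "rx", "ry", "rz": the turn, a rotation vector about the world's x, y, z in degrees; "fingers": the closure, from -1 (fully open) to 1 (shut). In form: [{"x": .., "y": .., "z": .., "rx": .., "ry": .., "rz": .., "fingers": ..}, ...]. A call has 1 to 10 rows; each row is the pose to reach, as a shift and turn from the pose commanded when the call began; what a row does not reach only later rows make up. A row lasts 1/10 s, in which the tool goes at most 50 mm and 8.59 degrees, less where a joint would pass 70% of its speed; a pose out of reach is approached as far as the arm can. A call with a gripper value outside its range is refused whole. The fingers move at their own pace and stop on an object; "squeeze" is the grip in N (left out, the last holds). Time passes only in rows, so rows that repeat a pose let the fingers close. It gives the time, the measured TCP pose, the force, the opening and the grip force at its end, in the units of the state.
- observe(): the state, without advancing time (a new reading comes with each control period).
- capture(name): name is "side" or "top" or "wrist"; returns (picture, depth): 420x560x3 uint8, blue, green, red; 420x560 float32, m along the optical axis (not along the pixel's ray), 0 where there is no reading.
- calibration(name): a dict with "fx", "fy", "cx", "cy" (pixels), "R" (3x3) and "t" (3): a world point X has camera coordinates R X + t; the wrist camera has in their place "hand_eye" (4x4, takes a point from camera to tool coordinates, whose origin is the TCP and whose axes are the flange's). Camera axes: x right, y down, z forward; pixel columns grow to the right and rows downward; lengths in m; the calibration is good to about 2 mm. A picture is of the moment at which its call begins: read the wrist's pose just before it. calibration takes no time and is no camera call.
- close_job(): hands the job in; it is judged then, once.
Trained networks look in the newest picture that a camera, given by its name, has taken for a name from the list of things; names that differ only in an ending like _2 or _b are one class to them, and where a whole thing is asked for, a point or a joint stands for the part that bears it (a point fixed in the world has none). Each returns a list of dicts, best first, with "confidence" (0 to 1); they miss things now and then, are a little off and sometimes report something else, mostly with a low value. They report only what shows in the picture. A call takes as long as a camera call. They do not tell look-alikes from the thing itself.
- boxes_of(label, camera): "rect" ([left, top, right, bottom] in pixels, round what is visible of it).
- tip_of(label, camera): "at" ([row, column] in pixels: a listed point, or the origin of a listed thing).
The state is a dict: "time": time; "joints": joint angles; "joint_velocities": joint speeds; "joint_torque": joint torques, N m; "tcp_pos": TCP position; "orientation": TCP orientation; "contact_force": force on the tool from outside, world axes, zero at the start; "moment": the same for the moment, N m; "width": finger opening in m; "grasp_force": force on a finger pad.
Only numpy, scipy, OpenCV 4.12 (cv2) and the standard library are available. Lean on these libraries where they do the work, as an engineer would, in place of code of your own. Each camera call takes 0.05 s, during which the arm holds its last target. There are 200 camera calls.

TASK

Pick up the white carry caddy by its hoop handle with the four empty cans in it, hold it over the grey stacking crate and tip it until all the cans have tumbled into the crate. Then stand the empty caddy upright on its rubber mat again and let go, leaving the bottle, the paper roll and the carton where they are.

Things in the scene. Friction and masses are not known exactly. Their poses are not given: they have to be found in the camera images.
- mat: black ribbed rubber service mat, 360 (its x) by 190 (its y) by 6 mm thick, lying fixed on the bench; origin at the centre of its underside, z up. It may lie on the left or on the right of the crate
- caddy: white plastic carry caddy, loose, about 0.3 kg, on the mat: open tray, hoop handle over its middle. Origin at its underside's centre, x along its length, z up. Floor 224 x 114, 4 mm thick; both ends flare out 35 deg above level, the long sides are upright. Rim 328 x 124, 38 mm up. Tilted about its y axis past about 35 deg, cans roll out over the lower end; by 50 deg all are out
- caddy_grip (a point): middle of the hoop's bar, 135 mm above the caddy's underside at its x = y = 0, axes as the caddy's. The bar lies along the caddy's y, 124 mm long, with flat faces 14 mm apart (along the caddy's x) and 22 mm high; upright straps 22 mm wide carry its two ends down to the long sides
- can0: empty mini drinks can, aluminium with a blue band, a cylinder 53 mm in diameter and 86 mm long, 12 g; starts lying in the caddy across its length; origin at the can's centre, y along its axis towards the opened end
- can1: empty mini drinks can, aluminium with a blue band, a cylinder 53 mm in diameter and 86 mm long, 12 g; starts lying in the caddy across its length; origin at the can's centre, y along its axis towards the opened end
- can2: empty mini drinks can, aluminium with a blue band, a cylinder 53 mm in diameter and 86 mm long, 12 g; starts lying in the caddy across its length; origin at the can's centre, y along its axis towards the opened end
- can3: empty mini drinks can, aluminium with a blue band, a cylinder 53 mm in diameter and 86 mm long, 12 g; starts lying in the caddy across its length; origin at the can's centre, y along its axis towards the opened end
- crate: grey plastic stacking crate, open on top and empty, fixed to the bench: 300 (its x) by 200 (its y) by 120 mm high, walls and floor 5 mm thick, with a rim standing out 6 mm all round the top (312 by 212 mm over all); inside 290 by 190 mm. Origin at the centre of its underside, z up
- syrup: bystander: amber glass bottle with a black cap, 72 mm in diameter, 205 mm tall, standing beyond the work; origin at the centre of its underside
- roll: bystander: paper roll, 108 mm in diameter, 100 mm tall, standing on end; origin at the centre of its underside
- carton: bystander: closed cardboard carton, 100 (its x) by 150 (its y) by 90 mm high; origin at the centre of its underside
Things that resemble listed ones, but are neither listed nor needed, are in the scene too. What is shaped like the can3 but turquoise is not meant.

How it is judged:
By the outcome, as a careful person would: the job done as asked, in the order asked, and still so for the second after the job is handed in, with the robot touching nothing.
It also fails if it takes over 61 s, if anything falls off the work surface, if the arm or the gripper's body presses on something with over 40 N, if the wrist force passes 120 N, or if a joint passes its speed limit or range.

## Working session

There is one attempt and no reset: what is moved stays moved. The work goes in short steps, Python scripts to look and compute and a tool call to move; the robot and the scene stay as the last step left them, time stands still between calls to the robot, and variables do not carry over. Pictures are saved under pics/ and viewed, at most 10 in all, crops included, and the job is handed in when it is done.

Besides the shell and the picture viewer there is one more tool, called after "Emit:" in YAML: its name, and indented under it one key for each argument. carry_out: Moves the arm, as the interface text tells. Its arguments: {"type":"object","properties":{"plan":{"type":"array"},"squeeze":{"type":"number"}},"required":["plan"]}

```bash
mkdir -p pics
cat > h.py <<'E'
from workcell import *
import numpy as np, cv2
def world(cam,row,col,depth,c=None):
    c=c or calibration(cam)
    p=np.array([(col-c['cx'])/c['fx']*depth,(row-c['cy'])/c['fy']*depth,depth])
    return np.array(c['R']).T@(p-np.array(c['t']))
def cloud(cam,D):
    c=calibration(cam);r,k=np.indices(D.shape)
    P=np.stack([(k-c['cx'])/c['fx']*D,(r-c['cy'])/c['fy']*D,D],-1)-np.array(c['t'])
    return P@np.array(c['R'])
E
python3 - <<'E'
from h import *
for n in ['top','side']:
    I,D=capture(n); cv2.imwrite(f'pics/{n}0.png',I); np.save(f'{n}0.npy',D)
    W=cloud(n,D)
    for l in ['caddy','caddy_grip','mat','crate','can0','syrup','roll','carton']:
        for o in tip_of(l,n)[:5]:
            r,k=[int(round(v)) for v in o['at']]
            print(n,l,round(o['confidence'],2),r,k,W[min(r,419),min(k,559)].round(3))
print(observe())
E
```

```text
top caddy 0.76 242 220 [0.41  0.255 0.053]
top caddy_grip 0.74 240 214 [0.413 0.262 0.154]
top caddy_grip 0.23 238 398 [ 0.441 -0.334  0.004]
top mat 0.89 237 218 [0.427 0.264 0.044]
top crate 0.85 239 395 [ 0.437 -0.323  0.007]
top can0 0.95 249 131 [0.38  0.545 0.052]
top can0 0.84 304 185 [0.207 0.361 0.051]
top can0 0.8 234 194 [0.433 0.339 0.065]
top can0 0.71 250 243 [0.386 0.179 0.066]
top can0 0.66 238 209 [0.422 0.29  0.065]
top syrup 0.61 138 290 [0.739 0.037 0.142]
top roll 0.67 143 253 [0.729 0.155 0.105]
top carton 0.63 145 371 [ 0.734 -0.225  0.092]
side caddy_grip 0.73 329 272 [0.426 0.348 0.065]
side caddy_grip 0.72 280 288 [0.41  0.272 0.149]
side crate 0.92 148 321 [ 0.437 -0.322  0.01 ]
side crate 0.67 248 172 [0.717 0.205 0.068]
side can0 0.93 328 271 [0.428 0.348 0.067]
side can0 0.85 279 304 [0.385 0.207 0.06 ]
side can0 0.69 363 368 [0.216 0.368 0.055]
side can0 0.56 296 292 [0.402 0.257 0.058]
side can0 0.55 314 283 [0.411 0.308 0.064]
side syrup 0.74 208 185 [0.745 0.062 0.051]
side roll 0.83 247 174 [0.712 0.203 0.072]
side carton 0.69 146 218 [ 0.726 -0.162  0.089]
{'time': 0.9, 'joints': array([-1.22358237e+00,  4.80178820e-01,  1.59632594e+00, -2.47907323e-05,
        1.06510699e+00, -4.66006228e-02]), 'joint_velocities': array([-0.00013681, -0.00011819,  0.00093294, -0.00234265,  0.00190306,
       -0.00046053]), 'joint_torque': array([-2.21550334e-03, -9.50494909e+01, -4.30649400e+01,  2.12796563e-04,
        1.45947062e-03,  4.30647117e-05]), 'tcp_pos': array([ 0.24941961, -0.60021812,  0.30390062]), 'orientation': array([-7.82084673e-06,  9.80675142e-01,  1.95643212e-01, -1.21520300e-05]), 'contact_force': array([-0.37698523, -0.20430494,  0.18870492]), 'moment': array([ 0.03953421, -0.00696711, -0.04137409]), 'grasp_force': 0.0, 'width': 0.08533240024482872}
```

View pics/top0.png

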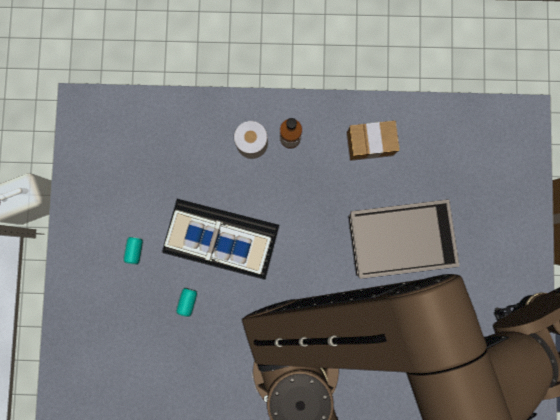

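View pics/side0.png

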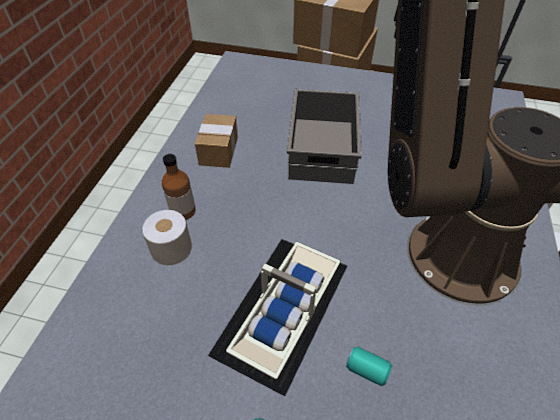

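Run:
```python
from h import *
D=np.load('top0.npy');W=cloud('top',D);I=cv2.imread('pics/top0.png')
def fit(name,m):
    p=W[m&(D>0)]; 
    if len(p)<5: print(name,len(p));return
    r=cv2.minAreaRect(p[:,:2].astype(np.float32)); print(name,len(p),np.round(r[0],3),np.round(r[1],3),round(r[2],1),'z',np.median(p[:,2]).round(3))
X,Y,Z=W[...,0],W[...,1],W[...,2]
near=(abs(X-.41)<.15)&(abs(Y-.26)<.2)
fit('bar',near&(Z>.12)&(Z<.2))
fit('caddy',near&(Z>.03)&(I.min(-1)>150))
fit('crate',(abs(X-.44)<.2)&(abs(Y+.33)<.25)&(Z>.105)&(Z<.135))
dark=(I.max(-1)<70)
fit('mat',near&dark&(Z<.02)&(Z>.002))
for n,x,y in [('syrup',.74,.04),('roll',.72,.2),('carton',.73,-.2)]:
    fit(n,(abs(X-x)<.12)&(abs(Y-y)<.075)&(Z>.08))
```

```text
bar 218 [0.412 0.267] [0.021 0.123] 75.1 z 0.151
caddy 1528 [0.412 0.267] [0.328 0.123] 75.4 z 0.046
crate 1300 [ 0.435 -0.327] [0.212 0.315] 8.5 z 0.12
mat 1673 [0.424 0.261] [0.358 0.188] 77.0 z 0.007
syrup 477 [0.766 0.058] [0.065 0.114] 2.7 z 0.142
roll 820 [0.749 0.172] [0.106 0.091] 1.8 z 0.1
carton 1121 [ 0.757 -0.22 ] [0.103 0.124] 7.6 z 0.091
```

The pictures show one white caddy (top 242,220), with the blue-banded cans at top (237,192), (237,208), (246,225) and (248,243). The bar is at (240,214).

Possible mix-ups:
- The two turquoise cans at top (249,131) and (304,185), which I rule out by colour.
- A "caddy_grip" hit at (238,398), which is the crate.

I choose the bar at (0.412, 0.267). Next I move above it and check with the wrist camera.

Emit:
carry_out:
  plan:
    - {"x":12,"y":22,"z":2,"rz":-15,"fingers":-1}
    - {"x":12,"y":22,"z":2,"rz":-15,"fingers":-1}
    - {"x":12,"y":22,"z":2,"rz":-15,"fingers":-1}
    - {"x":12,"y":22,"z":2,"rz":-15,"fingers":-1}
    - {"x":12,"y":22,"z":2,"rz":-15,"fingers":-1}
    - {"x":25,"y":45,"z":4,"rz":-37,"fingers":-1}
    - {"x":25,"y":45,"z":4,"rz":-37,"fingers":-1}
    - {"x":25,"y":45,"z":4,"rz":-37,"fingers":-1}
    - {"x":25,"y":45,"z":4,"rz":-37,"fingers":-1}
    - {"x":25,"y":45,"z":4,"rz":-37,"fingers":-1}

```text
invalid input at $.plan[0]: expected keys x, y, z, rx, ry, rz, fingers
```

Emit:
carry_out:
  plan:
    - {"x":-8.7,"y":41.7,"z":-1,"fingers":-1}
    - {"x":-8.7,"y":41.7,"z":-1,"fingers":-1}
    - {"x":-8.7,"y":41.7,"z":-1,"fingers":-1}
    - {"x":-8.7,"y":41.7,"z":-1,"fingers":-1}
    - {"x":-8.7,"y":41.7,"z":-1,"fingers":-1}
    - {"x":-8.7,"y":41.7,"z":-1,"fingers":-1}
    - {"x":-8.7,"y":41.7,"z":-1,"fingers":-1}
    - {"x":-8.7,"y":41.7,"z":-1,"fingers":-1}
    - {"x":-8.7,"y":41.7,"z":-1,"fingers":-1}
    - {"x":-8.7,"y":41.7,"z":-1,"fingers":-1}

```text
invalid input at $.plan[0]: expected keys x, y, z, rx, ry, rz, fingers
```

```bash
cat >> h.py <<'E'
from scipy.spatial.transform import Rotation as Ro
def wcloud(D,s):
    c=calibration('wrist');r,k=np.indices(D.shape)
    P=np.stack([(k-c['cx'])/c['fx']*D,(r-c['cy'])/c['fy']*D,D],-1)
    H=np.array(c['hand_eye']);q=s['orientation']
    return (P@H[:3,:3].T+H[:3,3])@Ro.from_quat(q[[1,2,3,0]]).as_matrix().T+s['tcp_pos']
def rect(name,p):
    if len(p)<5: print(name,len(p));return
    r=cv2.minAreaRect(p[:,:2].astype(np.float32)); print(name,len(p),np.round(r[0],4),np.round(r[1],3),round(r[2],1),'z',np.median(p[:,2]).round(3))
E
python3 - <<'E'
from h import *
s=observe();I,D=capture('wrist');cv2.imwrite('pics/w1.png',I)
W=wcloud(D,s);X,Y,Z=np.moveaxis(W,-1,0)
m=(D>.05)&(abs(X-.412)<.1)&(abs(Y-.267)<.1)&(Z>.143)&(Z<.17)
rect('bar',W[m])
tall=(D>.05)&(Z>.03)&(Z<.16)&(I.min(-1)>150)&(abs(X-.41)<.13)&(abs(Y-.26)<.19)
rect('caddy',W[tall])
y=Ro.from_quat(s['orientation'][[1,2,3,0]]).as_matrix()[:,1]
print(s['time'],s['tcp_pos'].round(4),s['joints'].round(3),np.degrees(np.arctan2(y[1],y[0])))
E
```

```text
bar 0
caddy 0
0.9 [ 0.2494 -0.6002  0.3039] [-1.224  0.48   1.596 -0.     1.065 -0.047] -67.4353985780904
```

View pics/w1.png

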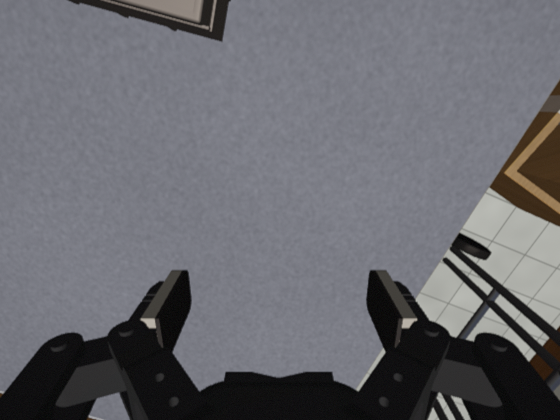

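The moves were refused because each row needs all seven keys. The wrist picture shows only the gripper open over bare bench, with the crate corner at (20,200). I'll send the moves again with every key.

Emit:
carry_out:
  plan:
    - {"x":12,"y":22,"z":2,"rx":0,"ry":0,"rz":-15,"fingers":-1}
    - {"x":12,"y":22,"z":2,"rx":0,"ry":0,"rz":-15,"fingers":-1}
    - {"x":12,"y":22,"z":2,"rx":0,"ry":0,"rz":-15,"fingers":-1}
    - {"x":12,"y":22,"z":2,"rx":0,"ry":0,"rz":-15,"fingers":-1}
    - {"x":12,"y":22,"z":2,"rx":0,"ry":0,"rz":-15,"fingers":-1}
    - {"x":25,"y":45,"z":4,"rx":0,"ry":0,"rz":-37,"fingers":-1}
    - {"x":25,"y":45,"z":4,"rx":0,"ry":0,"rz":-37,"fingers":-1}
    - {"x":25,"y":45,"z":4,"rx":0,"ry":0,"rz":-37,"fingers":-1}
    - {"x":25,"y":45,"z":4,"rx":0,"ry":0,"rz":-37,"fingers":-1}
    - {"x":25,"y":45,"z":4,"rx":0,"ry":0,"rz":-37,"fingers":-1}

```text
time: 1.95
tcp_pos: [0.4846, -0.1759, 0.3419]
orientation: [0.0, 0.992, -0.126, 0.0]
contact_force: [1.4, 0.0, -0.3]
width: 0.0849
grasp_force: 0.0
```

Emit:
carry_out:
  plan:
    - {"x":-8.7,"y":41.7,"z":0,"rx":0,"ry":0,"rz":0,"fingers":-1}
    - {"x":-8.7,"y":41.7,"z":0,"rx":0,"ry":0,"rz":0,"fingers":-1}
    - {"x":-8.7,"y":41.7,"z":0,"rx":0,"ry":0,"rz":0,"fingers":-1}
    - {"x":-8.7,"y":41.7,"z":0,"rx":0,"ry":0,"rz":0,"fingers":-1}
    - {"x":-8.7,"y":41.7,"z":0,"rx":0,"ry":0,"rz":0,"fingers":-1}
    - {"x":-8.7,"y":41.7,"z":0,"rx":0,"ry":0,"rz":0,"fingers":-1}
    - {"x":-8.7,"y":41.7,"z":0,"rx":0,"ry":0,"rz":0,"fingers":-1}
    - {"x":-8.7,"y":41.7,"z":0,"rx":0,"ry":0,"rz":0,"fingers":-1}
    - {"x":-8.7,"y":41.7,"z":0,"rx":0,"ry":0,"rz":0,"fingers":-1}
    - {"x":-8.7,"y":41.7,"z":0,"rx":0,"ry":0,"rz":0,"fingers":-1}

```text
time: 2.95
tcp_pos: [0.3963, 0.2422, 0.3416]
orientation: [-0.0, 0.992, -0.124, 0.0]
contact_force: [-0.1, -0.6, -0.2]
width: 0.0857
grasp_force: 0.0
```

```bash
cat > look.py <<'E'
from h import *
import sys
s=observe();I,D=capture('wrist');cv2.imwrite(f'pics/{sys.argv[1]}.png',I)
W=wcloud(D,s);X,Y,Z=np.moveaxis(W,-1,0)
m=(D>.05)&(abs(X-.412)<.1)&(abs(Y-.267)<.1)&(Z>.143)&(Z<.17)&(I.min(-1)>100)
rect('bar',W[m])
tall=(D>.05)&(Z>.03)&(Z<.16)&(I.min(-1)>150)&(abs(X-.41)<.13)&(abs(Y-.26)<.19)
rect('caddy',W[tall])
y=Ro.from_quat(s['orientation'][[1,2,3,0]]).as_matrix()[:,1]
print(s['time'],s['tcp_pos'].round(4),s['joints'].round(3),np.degrees(np.arctan2(y[1],y[0])))
E
python3 look.py w2
```

```text
bar 2044 [0.4118 0.2671] [0.014 0.123] 75.5 z 0.152
caddy 12403 [0.4119 0.2672] [0.329 0.123] 75.6 z 0.044
2.95 [0.3963 0.2422 0.3416] [4.830e-01 1.750e-01 1.958e+00 1.000e-03 1.008e+00 2.302e+00] -104.23267049955477
```

View pics/w2.png

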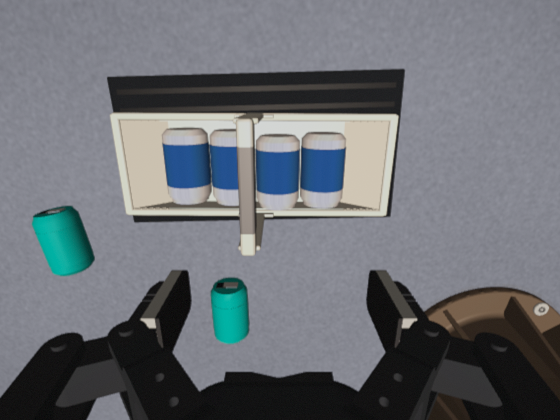

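The wrist view shows the white caddy's bar running from (120,247) to (250,248), with four blue-banded cans. The turquoise cans at (240,62) and (310,230) are outside it. I'll descend and grasp.

Emit:
carry_out:
  plan:
    - {"x":1.55,"y":2.5,"z":0,"rx":0,"ry":0,"rz":-0.3,"fingers":-1}
    - {"x":1.55,"y":2.5,"z":0,"rx":0,"ry":0,"rz":-0.3,"fingers":-1}
    - {"x":1.55,"y":2.5,"z":-4,"rx":0,"ry":0,"rz":-0.3,"fingers":-1}
    - {"x":1.55,"y":2.5,"z":-8,"rx":0,"ry":0,"rz":-0.3,"fingers":-1}
    - {"x":1.55,"y":2.5,"z":-11,"rx":0,"ry":0,"rz":-0.3,"fingers":-1}
    - {"x":1.55,"y":2.5,"z":-13,"rx":0,"ry":0,"rz":-0.3,"fingers":-1}
    - {"x":1.55,"y":2.5,"z":-14.7,"rx":0,"ry":0,"rz":-0.3,"fingers":-1}
    - {"x":1.55,"y":2.5,"z":-14.7,"rx":0,"ry":0,"rz":-0.3,"fingers":-1}
    - {"x":1.55,"y":2.5,"z":-14.7,"rx":0,"ry":0,"rz":-0.3,"fingers":-1}

```text
time: 3.9
tcp_pos: [0.4127, 0.2635, 0.1948]
orientation: [0.0, 0.992, -0.129, -0.0]
contact_force: [0.2, -0.5, 0.7]
width: 0.0854
grasp_force: 0.0
```

Emit:
carry_out:
  plan:
    - {"x":0,"y":0,"z":0,"rx":0,"ry":0,"rz":0,"fingers":1}
    - {"x":0,"y":0,"z":0,"rx":0,"ry":0,"rz":0,"fingers":1}
    - {"x":0,"y":0,"z":0,"rx":0,"ry":0,"rz":0,"fingers":1}
    - {"x":0,"y":0,"z":0,"rx":0,"ry":0,"rz":0,"fingers":1}
    - {"x":0,"y":0,"z":0,"rx":0,"ry":0,"rz":0,"fingers":1}
    - {"x":0,"y":0,"z":0,"rx":0,"ry":0,"rz":0,"fingers":1}
    - {"x":0,"y":0,"z":0,"rx":0,"ry":0,"rz":0,"fingers":1}
    - {"x":0,"y":0,"z":0,"rx":0,"ry":0,"rz":0,"fingers":1}
    - {"x":0,"y":0,"z":0,"rx":0,"ry":0,"rz":0,"fingers":1}
    - {"x":0,"y":0,"z":0,"rx":0,"ry":0,"rz":0,"fingers":1}
  squeeze: 70

```text
time: 4.9
tcp_pos: [0.4127, 0.2644, 0.1949]
orientation: [-0.0, 0.992, -0.128, 0.0]
contact_force: [-1.2, -0.9, 8.4]
width: 0.0133
grasp_force: 68.1
```

Emit:
carry_out:
  plan:
    - {"x":0,"y":0,"z":1,"rx":0,"ry":0,"rz":0,"fingers":1}
    - {"x":0,"y":0,"z":2.5,"rx":0,"ry":0,"rz":0,"fingers":1}
    - {"x":0,"y":0,"z":4.5,"rx":0,"ry":0,"rz":0,"fingers":1}
    - {"x":0,"y":0,"z":7,"rx":0,"ry":0,"rz":0,"fingers":1}
    - {"x":0,"y":0,"z":10,"rx":0,"ry":0,"rz":0,"fingers":1}
    - {"x":0,"y":0,"z":13,"rx":0,"ry":0,"rz":0,"fingers":1}
    - {"x":0,"y":0,"z":16,"rx":0,"ry":0,"rz":0,"fingers":1}
    - {"x":0,"y":0,"z":18,"rx":0,"ry":0,"rz":0,"fingers":1}
    - {"x":0,"y":0,"z":19.5,"rx":0,"ry":0,"rz":0,"fingers":1}
    - {"x":0,"y":0,"z":20,"rx":0,"ry":0,"rz":0,"fingers":1}

```text
time: 5.9
tcp_pos: [0.4126, 0.2644, 0.3964]
orientation: [-0.001, 0.992, -0.128, 0.001]
contact_force: [-0.1, 0.4, -3.3]
width: 0.0134
grasp_force: 68.6
```

Run:
```python
from h import *
s=observe();I,D=capture('side');cv2.imwrite('pics/s2.png',I)
print(s['joints'].round(3),s['tcp_pos'].round(4),s['width'],s['grasp_force'],s['contact_force'],s['moment'])
```

```text
[ 0.508  0.161  1.83  -0.     1.148  2.336] [0.4126 0.2644 0.3964] 0.013374221791600855 68.59496623277664 [-0.05607197  0.37978329 -3.253724  ] [ 0.03804379 -0.01543352 -0.0353499 ]
```

View pics/s2.png

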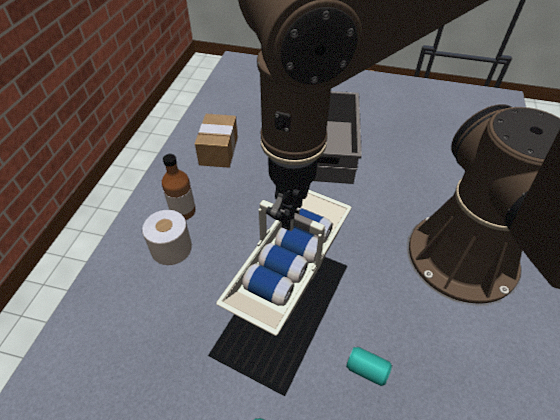

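The side view shows the caddy held level with all four cans in it, around (265,285). I'll carry it to the crate.

Emit:
carry_out:
  plan:
    - {"x":0.3,"y":-1,"z":0,"rx":0,"ry":0,"rz":0,"fingers":1}
    - {"x":0.7,"y":-2.5,"z":0,"rx":0,"ry":0,"rz":0,"fingers":1}
    - {"x":1.2,"y":-4.5,"z":0,"rx":0,"ry":0,"rz":0,"fingers":1}
    - {"x":2,"y":-7,"z":0,"rx":0,"ry":0,"rz":0.5,"fingers":1}
    - {"x":2.8,"y":-10,"z":0,"rx":0,"ry":0,"rz":1.5,"fingers":1}
    - {"x":3.6,"y":-13.5,"z":0,"rx":0,"ry":0,"rz":3,"fingers":1}
    - {"x":4.4,"y":-17,"z":0,"rx":0,"ry":0,"rz":4.5,"fingers":1}
    - {"x":5.2,"y":-20.5,"z":0,"rx":0,"ry":0,"rz":6,"fingers":1}
    - {"x":5.8,"y":-24,"z":0,"rx":0,"ry":0,"rz":7.5,"fingers":1}
    - {"x":6.2,"y":-27.5,"z":0,"rx":0,"ry":0,"rz":9,"fingers":1}

```text
time: 6.95
tcp_pos: [0.474, -0.0128, 0.3934]
orientation: [0.0, 0.999, -0.05, -0.001]
contact_force: [1.0, -0.3, -2.7]
width: 0.0129
grasp_force: 68.6
```

Emit:
carry_out:
  plan:
    - {"x":0.1,"y":-3.5,"z":0,"rx":0,"ry":0,"rz":1.5,"fingers":1}
    - {"x":0.1,"y":-7,"z":0,"rx":0,"ry":0,"rz":3,"fingers":1}
    - {"x":0,"y":-10.5,"z":0,"rx":0,"ry":0,"rz":4.5,"fingers":1}
    - {"x":-0.2,"y":-14,"z":0,"rx":0,"ry":0,"rz":6,"fingers":1}
    - {"x":-0.4,"y":-17.5,"z":0,"rx":0,"ry":0,"rz":7.5,"fingers":1}
    - {"x":-0.7,"y":-21,"z":0,"rx":0,"ry":0,"rz":9,"fingers":1}
    - {"x":-1,"y":-24.5,"z":0,"rx":0,"ry":0,"rz":10.5,"fingers":1}
    - {"x":-1.3,"y":-28,"z":0,"rx":0,"ry":0,"rz":12,"fingers":1}
    - {"x":-1.5,"y":-31.5,"z":0,"rx":0,"ry":0,"rz":13,"fingers":1}
    - {"x":-1.7,"y":-34.5,"z":0,"rx":0,"ry":0,"rz":14,"fingers":1}

```text
time: 7.95
tcp_pos: [0.4562, -0.3577, 0.3931]
orientation: [-0.001, 0.997, 0.072, -0.001]
contact_force: [1.0, 0.4, -3.6]
width: 0.0131
grasp_force: 68.6
```

Emit:
carry_out:
  plan:
    - {"x":-0.2,"y":-3,"z":0,"rx":0,"ry":0,"rz":0,"fingers":1}
    - {"x":-0.3,"y":-5.5,"z":0,"rx":0,"ry":0,"rz":0,"fingers":1}
    - {"x":-0.4,"y":-7.5,"z":0,"rx":0,"ry":0,"rz":0,"fingers":1}
    - {"x":-0.4,"y":-8.5,"z":-1,"rx":0,"ry":0,"rz":0,"fingers":1}
    - {"x":-0.4,"y":-9,"z":-2,"rx":0,"ry":0,"rz":0,"fingers":1}
    - {"x":-0.4,"y":-9,"z":-3,"rx":0,"ry":0,"rz":0,"fingers":1}
    - {"x":-0.4,"y":-9,"z":-3,"rx":0,"ry":0,"rz":0,"fingers":1}

```text
time: 8.65
tcp_pos: [0.4531, -0.4443, 0.3622]
orientation: [-0.002, 0.997, 0.072, -0.001]
contact_force: [-0.4, 0.0, -3.9]
width: 0.0133
grasp_force: 68.6
```

Run:
```python
from h import *
s=observe();I,D=capture('top');cv2.imwrite('pics/t3.png',I)
W=cloud('top',D);X,Y,Z=np.moveaxis(W,-1,0)
rect('crate',W[(D>0)&(abs(X-.44)<.2)&(Y<-.15)&(Y>-.5)&(Z>.11)&(Z<.13)&(I.max(-1)<190)])
y=Ro.from_quat(s['orientation'][[1,2,3,0]]).as_matrix()[:,1]
print(s['time'],s['joints'].round(3),s['tcp_pos'].round(4),np.degrees(np.arctan2(y[1],y[0])),s['width'],s['grasp_force'])
```

```text
crate 718 [ 0.4344 -0.3259] [0.213 0.314] 8.5 z 0.12
8.65 [-0.823  0.41   1.562  0.     1.173  0.602] [ 0.4531 -0.4443  0.3622] -81.7056409746027 0.013316814608154088 68.62772136926651
```

View pics/t3.png

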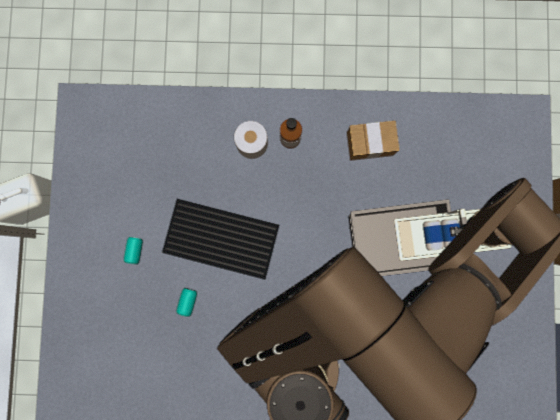

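The top view shows the caddy level over the crate, with its left end at (238,400) and cans near (235,440). The mat is bare at (238,220). I'll start the tip and stop at 28°, before any can leaves.

Emit:
carry_out:
  plan:
    - {"x":-0.06,"y":0.4,"z":0,"rx":-4,"ry":-0.6,"rz":0,"fingers":1}
    - {"x":-0.14,"y":0.93,"z":-0.1,"rx":-9.9,"ry":-1.5,"rz":0,"fingers":1}
    - {"x":-0.2,"y":1.4,"z":-0.2,"rx":-14.8,"ry":-2.2,"rz":0,"fingers":1}
    - {"x":-0.27,"y":1.83,"z":-0.33,"rx":-19.8,"ry":-3,"rz":0,"fingers":1}
    - {"x":-0.34,"y":2.3,"z":-0.5,"rx":-24.7,"ry":-3.7,"rz":0,"fingers":1}
    - {"x":-0.38,"y":2.5,"z":-0.63,"rx":-27.7,"ry":-4.1,"rz":0,"fingers":1}

```text
time: 9.3
tcp_pos: [0.4499, -0.419, 0.3588]
orientation: [0.243, 0.967, 0.071, 0.019]
contact_force: [-1.0, -0.6, -4.0]
width: 0.0136
grasp_force: 68.7
```

Run:
```python
from h import *
s=observe();I,D=capture('side');cv2.imwrite('pics/s4.png',I[40:300,150:480])
R=Ro.from_quat(s['orientation'][[1,2,3,0]]).as_matrix()
print(s['time'],s['joints'].round(3),s['tcp_pos'].round(4),'tilt',np.degrees(np.arccos(-R[2,2])),'grip',s['tcp_pos']+.054*R[:,2],s['width'],s['grasp_force'])
```

```text
9.3 [-0.637  0.265  1.886 -0.542  0.702  1.156] [ 0.4499 -0.419   0.3588] tilt 28.183534882290044 grip [ 0.45373016 -0.44419746  0.31118923] 0.013584898341230773 68.72109800577164
```

View pics/s4.png

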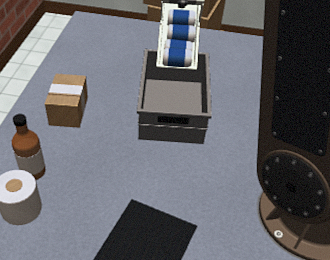

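The side crop shows the lower end of the caddy over the crate at (65,175) with the cans still inside. The joints have room, so I'll go on to 50°.

Emit:
carry_out:
  plan:
    - {"x":-0.04,"y":0.25,"z":-0.14,"rx":-3,"ry":-0.4,"rz":0,"fingers":1}
    - {"x":-0.07,"y":0.48,"z":-0.3,"rx":-5.9,"ry":-0.9,"rz":0,"fingers":1}
    - {"x":-0.09,"y":0.63,"z":-0.4,"rx":-7.9,"ry":-1.2,"rz":0,"fingers":1}
    - {"x":-0.12,"y":0.78,"z":-0.5,"rx":-9.9,"ry":-1.5,"rz":0,"fingers":1}
    - {"x":-0.14,"y":0.93,"z":-0.63,"rx":-11.9,"ry":-1.8,"rz":0,"fingers":1}
    - {"x":-0.16,"y":1.07,"z":-0.75,"rx":-13.8,"ry":-2.1,"rz":0,"fingers":1}
    - {"x":-0.18,"y":1.2,"z":-0.88,"rx":-15.8,"ry":-2.4,"rz":0,"fingers":1}
    - {"x":-0.27,"y":1.83,"z":-1,"rx":-17.8,"ry":-2.7,"rz":0,"fingers":1}
    - {"x":-0.37,"y":2.45,"z":-1.15,"rx":-19.8,"ry":-3,"rz":0,"fingers":1}
    - {"x":-0.46,"y":3.07,"z":-1.3,"rx":-21.8,"ry":-3.3,"rz":0,"fingers":1}

```text
time: 10.35
tcp_pos: [0.4452, -0.3898, 0.3459]
orientation: [0.422, 0.903, 0.065, 0.033]
contact_force: [0.5, 0.1, -2.7]
width: 0.013
grasp_force: 69.1
```

Emit:
carry_out:
  plan:
    - {"x":-0.1,"y":0.7,"z":-0.15,"rx":-2,"ry":-0.3,"rz":0,"fingers":1}
    - {"x":-0.2,"y":1.3,"z":-0.3,"rx":-4,"ry":-0.6,"rz":0,"fingers":1}
    - {"x":-0.25,"y":1.6,"z":-0.45,"rx":-6,"ry":-0.9,"rz":0,"fingers":1}
    - {"x":-0.25,"y":1.6,"z":-0.45,"rx":-6,"ry":-0.9,"rz":0,"fingers":1}
    - {"x":-0.25,"y":1.6,"z":-0.45,"rx":-6,"ry":-0.9,"rz":0,"fingers":1}
    - {"x":-0.25,"y":1.6,"z":-0.45,"rx":-6,"ry":-0.9,"rz":0,"fingers":1}
    - {"x":-0.25,"y":1.6,"z":-0.45,"rx":-6,"ry":-0.9,"rz":0,"fingers":1}
    - {"x":-0.25,"y":1.6,"z":-0.45,"rx":-6,"ry":-0.9,"rz":0,"fingers":1}

```text
time: 11.15
tcp_pos: [0.4436, -0.3735, 0.3427]
orientation: [0.468, 0.881, 0.063, 0.035]
contact_force: [0.2, -0.8, -1.9]
width: 0.0131
grasp_force: 69.4
```

Run:
```python
from h import *
s=observe();I,D=capture('side');J,_=capture('top')
cv2.imwrite('pics/s5.png',np.hstack([cv2.resize(I[0:260,200:460],(400,400)),cv2.resize(J[150:330,330:510],(400,400))]))
R=Ro.from_quat(s['orientation'][[1,2,3,0]]).as_matrix()
print(s['time'],s['joints'].round(3),s['tcp_pos'].round(4),'tilt',np.degrees(np.arccos(-R[2,2])),'grip',s['tcp_pos']+.054*R[:,2],s['width'],s['grasp_force'])
```

```text
11.15 [-0.376  0.315  2.181 -1.561  0.803  2.333] [ 0.4436 -0.3735  0.3427] tilt 55.968792274193135 grip [ 0.4500823  -0.41778784  0.31252621] 0.013137500755014048 69.35034468770027
```

View pics/s5.png

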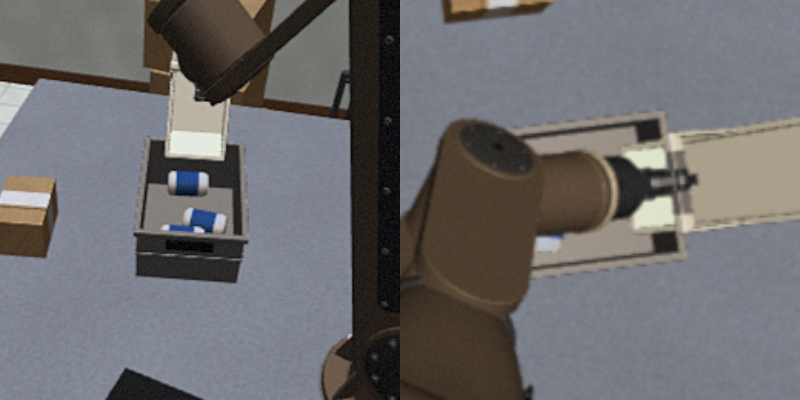

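The caddy is empty and cans with blue bands lie in the crate, at (183,187), (220,205) and (232,180) in the crop. Joint 4 is near its limit, so I'll back out of the tilt now, rising a little.

Emit:
carry_out:
  plan:
    - {"x":0.05,"y":-0.34,"z":0.7,"rx":5.9,"ry":0.9,"rz":0,"fingers":1}
    - {"x":0.1,"y":-0.72,"z":1.5,"rx":11.9,"ry":1.8,"rz":0,"fingers":1}
    - {"x":0.17,"y":-1.14,"z":2.1,"rx":17.8,"ry":2.7,"rz":0,"fingers":1}
    - {"x":0.24,"y":-1.6,"z":2.8,"rx":23.7,"ry":3.6,"rz":0,"fingers":1}
    - {"x":0.31,"y":-2.09,"z":3.3,"rx":29.7,"ry":4.4,"rz":0,"fingers":1}
    - {"x":0.39,"y":-2.6,"z":3.9,"rx":35.6,"ry":5.3,"rz":0,"fingers":1}
    - {"x":0.47,"y":-3.14,"z":4.3,"rx":41.5,"ry":6.2,"rz":0,"fingers":1}
    - {"x":0.55,"y":-3.7,"z":4.7,"rx":47.5,"ry":7.1,"rz":0,"fingers":1}
    - {"x":0.62,"y":-4.15,"z":5.1,"rx":52.4,"ry":7.8,"rz":0,"fingers":1}
    - {"x":0.66,"y":-4.43,"z":5.4,"rx":55.4,"ry":8.3,"rz":0,"fingers":1}

```text
time: 12.25
tcp_pos: [0.45, -0.4187, 0.3969]
orientation: [-0.002, 0.997, 0.072, -0.001]
contact_force: [0.4, -0.6, -3.3]
width: 0.0136
grasp_force: 69.1
```

```bash
cat > st.py <<'E'
from h import *
s=observe()
R=Ro.from_quat(s['orientation'][[1,2,3,0]]).as_matrix()
print(s['time'],s['joints'].round(3),s['tcp_pos'].round(4),'toolz',R[:,2].round(4),'yaw',np.degrees(np.arctan2(R[1,1],R[0,1])).round(2),s['width'],s['grasp_force'])
T=Ro.from_matrix(R)
b=np.radians(-104.5);y=np.array([np.cos(b),np.sin(b),0]);z=np.array([0,0,-1.]);G=np.stack([np.cross(y,z),y,z],1)
print('to grasp pose: shift cm',((np.array([.4122,.2644,.195])-s['tcp_pos'])*100).round(2),'rotvec',(Ro.from_matrix(G)*T.inv()).as_rotvec(degrees=True).round(2))
E
python3 st.py
```

```text
12.25 [-7.990e-01  3.550e-01  1.561e+00  1.000e-03  1.230e+00  6.280e-01] [ 0.45   -0.4187  0.3969] toolz [-0.0031  0.0039 -1.    ] yaw -81.79 0.01356964024063331 69.12948399782181
to grasp pose: shift cm [ -3.78  68.31 -20.19] rotvec [ -0.26  -0.13 -22.71]
```

Emit:
carry_out:
  plan:
    - {"x":0.1,"y":2,"z":0,"rx":0,"ry":0,"rz":-0.5,"fingers":1}
    - {"x":0.4,"y":5,"z":0,"rx":0,"ry":0,"rz":-1.5,"fingers":1}
    - {"x":0.8,"y":9,"z":0,"rx":0,"ry":0,"rz":-3,"fingers":1}
    - {"x":1.2,"y":13,"z":0,"rx":0,"ry":0,"rz":-4.5,"fingers":1}
    - {"x":1.6,"y":17,"z":0,"rx":0,"ry":0,"rz":-6,"fingers":1}
    - {"x":2,"y":21,"z":0,"rx":0,"ry":0,"rz":-7.5,"fingers":1}
    - {"x":2.3,"y":25,"z":0,"rx":0,"ry":0,"rz":-9,"fingers":1}
    - {"x":2.5,"y":29,"z":0,"rx":0,"ry":0,"rz":-10.5,"fingers":1}
    - {"x":2.6,"y":33,"z":0,"rx":0,"ry":0,"rz":-12,"fingers":1}
    - {"x":2.4,"y":37,"z":0,"rx":0,"ry":0,"rz":-13.5,"fingers":1}

```text
time: 13.25
tcp_pos: [0.4741, -0.0461, 0.3966]
orientation: [-0.0, 0.999, -0.046, -0.002]
contact_force: [1.2, 1.2, -2.6]
width: 0.0135
grasp_force: 69.2
```

Emit:
carry_out:
  plan:
    - {"x":-0.5,"y":4,"z":0,"rx":0,"ry":0,"rz":-1.5,"fingers":1}
    - {"x":-1.2,"y":8,"z":0,"rx":0,"ry":0,"rz":-3,"fingers":1}
    - {"x":-2,"y":12,"z":0,"rx":0,"ry":0,"rz":-4.5,"fingers":1}
    - {"x":-2.8,"y":16,"z":0,"rx":0,"ry":0,"rz":-6,"fingers":1}
    - {"x":-3.7,"y":20,"z":0,"rx":0,"ry":0,"rz":-7,"fingers":1}
    - {"x":-4.6,"y":24,"z":0,"rx":0,"ry":0,"rz":-8,"fingers":1}
    - {"x":-5.5,"y":27.5,"z":0,"rx":0,"ry":0,"rz":-9,"fingers":1}
    - {"x":-6,"y":30,"z":0,"rx":0,"ry":0,"rz":-9.2,"fingers":1}
    - {"x":-6.2,"y":31.3,"z":-1,"rx":-0.2,"ry":-0.1,"rz":-9.2,"fingers":1}
    - {"x":-6.2,"y":31.3,"z":-3,"rx":-0.2,"ry":-0.1,"rz":-9.2,"fingers":1}

```text
time: 14.25
tcp_pos: [0.4126, 0.267, 0.3667]
orientation: [0.0, 0.992, -0.125, 0.001]
contact_force: [-0.1, -1.1, -2.2]
width: 0.0133
grasp_force: 69.2
```

```bash
python3 st.py
python3 - <<'E'
from h import *
I,D=capture('top');J,_=capture('side')
W=cloud('top',D);X,Y,Z=np.moveaxis(W,-1,0)
rect('mat',W[(D>0)&(abs(X-.42)<.15)&(abs(Y-.26)<.2)&(I.max(-1)<70)&(Z<.02)])
cv2.imwrite('pics/t6.png',np.hstack([cv2.resize(I[170:310,320:500],(460,360)),cv2.resize(J[70:210,270:390],(310,360))]))
E
```

```text
14.25 [ 5.140e-01  1.910e-01  1.870e+00 -2.000e-03  1.081e+00  2.335e+00] [0.4126 0.267  0.3667] toolz [ 9.0e-04 -1.1e-03 -1.0e+00] yaw -104.32 0.013326370872073877 69.16825354099274
to grasp pose: shift cm [ -0.04  -0.26 -17.17] rotvec [ 0.06  0.05 -0.18]
mat 1162 [0.4184 0.2453] [0.353 0.273] 88.9 z 0.006
```

View pics/t6.png

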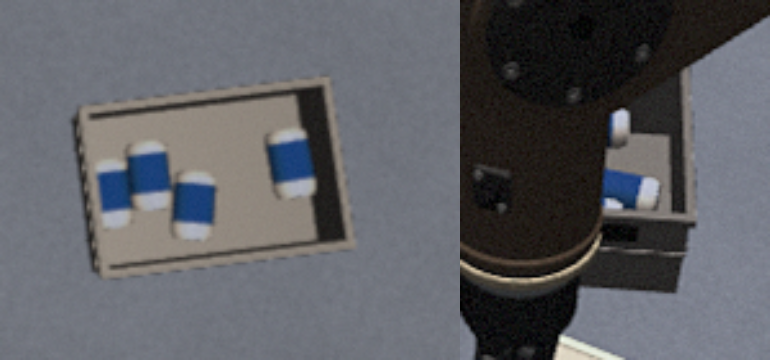

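All four cans lie in the crate, at (192,113), (175,150), (205,195) and (162,292) in the crop. I'll lower the caddy onto the mat, a little nearer its centre.

Emit:
carry_out:
  plan:
    - {"x":0.3,"y":-0.2,"z":-2.5,"rx":0,"ry":0,"rz":-0.2,"fingers":1}
    - {"x":0.6,"y":-0.3,"z":-5.5,"rx":0,"ry":0,"rz":-0.2,"fingers":1}
    - {"x":0.7,"y":-0.4,"z":-8.5,"rx":0,"ry":0,"rz":-0.2,"fingers":1}
    - {"x":0.7,"y":-0.4,"z":-11.5,"rx":0,"ry":0,"rz":-0.2,"fingers":1}
    - {"x":0.7,"y":-0.4,"z":-13.5,"rx":0,"ry":0,"rz":-0.2,"fingers":1}
    - {"x":0.7,"y":-0.4,"z":-15,"rx":0,"ry":0,"rz":-0.2,"fingers":1}
    - {"x":0.7,"y":-0.4,"z":-16,"rx":0,"ry":0,"rz":-0.2,"fingers":1}
    - {"x":0.7,"y":-0.4,"z":-16.4,"rx":0,"ry":0,"rz":-0.2,"fingers":1}
    - {"x":0.7,"y":-0.4,"z":-16.7,"rx":0,"ry":0,"rz":-0.2,"fingers":1}
    - {"x":0.7,"y":-0.4,"z":-16.7,"rx":0,"ry":0,"rz":-0.2,"fingers":1}

```text
time: 15.35
tcp_pos: [0.4196, 0.2615, 0.1998]
orientation: [0.001, 0.992, -0.128, -0.0]
contact_force: [-0.0, 0.6, -2.5]
width: 0.0132
grasp_force: 69.1
```

Emit:
carry_out:
  plan:
    - {"x":0,"y":0,"z":-0.2,"rx":0,"ry":0,"rz":0,"fingers":1}
    - {"x":0,"y":0,"z":-0.3,"rx":0,"ry":0,"rz":0,"fingers":1}
    - {"x":0,"y":0,"z":-0.3,"rx":0,"ry":0,"rz":0,"fingers":1}

```text
time: 15.65
tcp_pos: [0.4193, 0.2616, 0.1966]
orientation: [0.001, 0.992, -0.127, -0.0]
contact_force: [-0.8, -0.0, -2.3]
width: 0.0133
grasp_force: 69.2
```

Emit:
carry_out:
  plan:
    - {"x":0,"y":0,"z":-0.1,"rx":0,"ry":0,"rz":0,"fingers":1}
    - {"x":0,"y":0,"z":-0.15,"rx":0,"ry":0,"rz":0,"fingers":1}
    - {"x":0,"y":0,"z":-0.15,"rx":0,"ry":0,"rz":0,"fingers":1}

```text
time: 15.95
tcp_pos: [0.4193, 0.2614, 0.1951]
orientation: [0.001, 0.992, -0.127, -0.0]
contact_force: [-0.1, -2.4, 1.0]
width: 0.0133
grasp_force: 69.8
```

It has touched the mat. I'll open the fingers, then rise.

Emit:
carry_out:
  plan:
    - {"x":0,"y":0,"z":0,"rx":0,"ry":0,"rz":0,"fingers":-1}
    - {"x":0,"y":0,"z":0,"rx":0,"ry":0,"rz":0,"fingers":-1}
    - {"x":0,"y":0,"z":0,"rx":0,"ry":0,"rz":0,"fingers":-1}
    - {"x":0,"y":0,"z":0,"rx":0,"ry":0,"rz":0,"fingers":-1}
    - {"x":0,"y":0,"z":0,"rx":0,"ry":0,"rz":0,"fingers":-1}
    - {"x":0,"y":0,"z":0,"rx":0,"ry":0,"rz":0,"fingers":-1}
    - {"x":0,"y":0,"z":0,"rx":0,"ry":0,"rz":0,"fingers":-1}
    - {"x":0,"y":0,"z":0,"rx":0,"ry":0,"rz":0,"fingers":-1}
    - {"x":0,"y":0,"z":0,"rx":0,"ry":0,"rz":0,"fingers":-1}

```text
time: 16.85
tcp_pos: [0.4193, 0.2615, 0.195]
orientation: [0.001, 0.992, -0.127, -0.0]
contact_force: [0.2, 0.8, 0.6]
width: 0.0856
grasp_force: 0.0
```

Emit:
carry_out:
  plan:
    - {"x":0,"y":0,"z":1,"rx":0,"ry":0,"rz":0,"fingers":-1}
    - {"x":0,"y":0,"z":3,"rx":0,"ry":0,"rz":0,"fingers":-1}
    - {"x":0,"y":0,"z":6,"rx":0,"ry":0,"rz":0,"fingers":-1}
    - {"x":0,"y":0,"z":10,"rx":0,"ry":0,"rz":0,"fingers":-1}
    - {"x":0,"y":0,"z":14,"rx":0,"ry":0,"rz":0,"fingers":-1}
    - {"x":0,"y":-4,"z":16,"rx":0,"ry":0,"rz":0,"fingers":-1}
    - {"x":1,"y":-8,"z":17,"rx":0,"ry":0,"rz":0,"fingers":-1}
    - {"x":2,"y":-12,"z":18,"rx":0,"ry":0,"rz":0,"fingers":-1}
    - {"x":3,"y":-16,"z":18,"rx":0,"ry":0,"rz":0,"fingers":-1}
    - {"x":3,"y":-16,"z":18,"rx":0,"ry":0,"rz":0,"fingers":-1}

```text
time: 17.85
tcp_pos: [0.4501, 0.0978, 0.3762]
orientation: [0.001, 0.992, -0.129, 0.0]
contact_force: [0.3, 1.0, -0.5]
width: 0.0857
grasp_force: 0.0
```

```bash
python3 look.py w7
python3 - <<'E'
from h import *
I,D=capture('side');cv2.imwrite('pics/s7.png',I)
E
```

```text
bar 1097 [0.4205 0.2598] [0.013 0.117] 75.1 z 0.152
caddy 5386 [0.4174 0.2609] [0.329 0.124] 75.6 z 0.043
17.85 [0.4501 0.0978 0.3762] [ 0.15   0.134  1.916 -0.003  1.092  1.982] -104.85163691892805
```

View pics/s7.png

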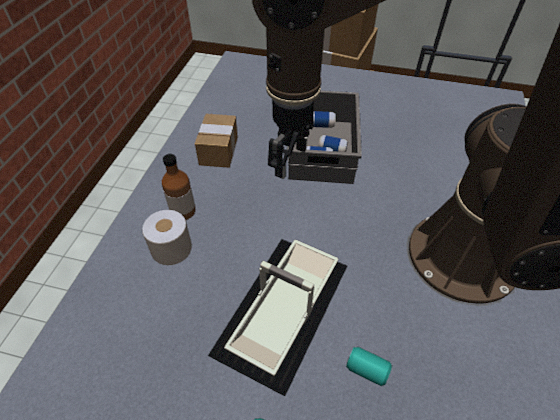

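The side view shows the empty caddy upright on its mat at (305,285) and the cans in the crate at (140,330). The bottle, roll and carton have not moved, and the gripper is clear.

```bash
python3 -c "
from workcell import *
print(close_job())"
```

```text
the job is handed in; nothing more can be done
None
```

The job is handed in at about 18 s of the 61 s allowed: all four cans are in the crate, the empty caddy stands upright on its mat, released, and the bottle, roll and carton were not touched; joint 4 read −1.561 at full tip, against its −1.56 limit.

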